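Widen the plate rack by one hole and keep the locking pin home

ROBOT

A 6-joint arm with a two-finger parallel gripper is mounted at the origin on a cart in front of the work surface, level with it; the furniture and walls round the work are solid. World frame = base frame: x ahead of the robot, y to its left, z up, the work surface at z = 0. Lengths are in mm, angles in rad, forces in N, time in s.
With the tool pointing down it reaches from about 400 to 925 mm from the base axis. Payload 12.5 kg.
Tool frame: the origin (TCP) lies between the finger pads, 19 mm behind the fingertips; this is the grasp point; z points along the fingers, y is the line along which they close (so a half turn about z gives the same grasp; the last joint's range is limited). The gripper opens to 95 mm and grips with 3 to 60 N. Pads are 20 mm wide; open, the fingers measure 119 mm over their backs; the gripper's body (75 mm by 180 mm) begins 59 mm behind the grasp point.
Start: joints at [-1.311, 0.491, 1.559, -0, 1.092, -0.106], TCP at [223.583, -583.657, 233.461] pointing down, gripper open.
Joint ranges: [-3.1, 3.1], [-0.84, 2.19], [0.05, 2.79], [-1.13, 4.28], [0.06, 2.93], [-2.69, 2.69]. Speed limits (rad/s): [2.22, 2.22, 2.79, 3.14, 3.14, 3.14].

INTERFACE

Orientations are given as [roll, pitch, yaw] about the fixed x, y, z axes, in that order (R = Rz(yaw) Ry(pitch) Rx(roll)).
In Python, from cell import env gives the robot as it stands. The module is installed in compiled form; this text tells all that it offers.
- The arm moves only by the tool drive_tool, never from a script. Its argument "rows" is a list that holds one entry, the list of rows, each a list of 7 numbers: the shift along the tool's x, y, z scaled (see below), then the turn, a rotation vector about the tool's x, y, z scaled (see below), then the opening, from 0 (shut) to 1 (fully open). In form: [[[tx, ty, tz, ax, ay, az, jaw], ...]]. A call has 1 to 5 rows; each row shifts and turns the commanded pose from where the row before left it, along the tool's axes as they then stand; what a row does not reach is not made up. The controller multiplies each number of a shift by 250 mm and each number of a turn by 180 degrees. A row lasts 1/8 s, in which the tool goes at most 62.5 mm and 10.7 degrees, less where a joint would pass 70% of its speed; a pose out of reach is approached as far as the arm can. A call with a number of a shift or a turn outside -1 to 1 is refused whole. A call with a gripper value outside its range is refused whole. The fingers move at their own pace and stop on an object; the grip force is fixed at half the most. Time passes only in rows, so rows that do not move let the fingers close. It gives the time, the measured TCP pose, the force, the opening and the grip force at its end, in the units of the state.
- env.state(): the state, without advancing time (a new reading comes with each control period).
- env.read_camera(name): name is "side" or "top" or "wrist"; returns a dict with "color" (400x640x3 uint8, blue, green, red), "camera_matrix" (3x3 intrinsics, pixels), "pose" (4x4, takes a point from camera to world coordinates). Camera axes: x right, y up, looking along -z (the intrinsics and any distortion apply to the point x, -y, -z); pixel columns grow to the right and rows downward; lengths in mm; the calibration is good to about 2 mm. A picture is of the moment at which its call begins. There is no depth.
- env.job_done(): hands the job in; it is judged then, once.
Trained networks look in a picture, given as the dict that the camera call returned (one of the last four; its "shot" number tells which), for a name from the list of things; names that differ only in an ending like _2 or _b are one class to them, and where a whole thing is asked for, a point or a joint stands for the part that bears it (a point fixed in the world has none). Each returns a list of dicts, best first, with "score" (0 to 1); they miss things now and then, are a little off and sometimes report something else, mostly with a low value. They report only what shows in the picture. A call takes as long as a camera call.
- env.search_frame(name, picture): "at" ([x, y, z] in mm, in the coordinates of the camera as it stood for that picture, good to about 4 mm: the middle of the surface that is visible of it).
- env.place_of(name, picture): "at" ([x, y, z] in mm, in the coordinates of the camera as it stood for that picture, good to about 4 mm: a listed point, or the origin of a listed thing).
The state is a dict: "t": time; "joints": joint angles; "qvel": joint speeds; "tau": joint torques, N m; "eef_pos": TCP position; "tcp_rot": TCP orientation; "ft_force": force on the tool from outside, world axes, zero at the start; "moment": the same for the moment, N m; "opening": opening from 0.0 (shut) to 1.0 (fully open); "grip_force": force on a finger pad.
Only numpy, scipy, OpenCV 4.12 (cv2) and the standard library are available. Lean on these libraries where they do the work, as an engineer would, in place of code of your own. Each camera call takes 0.05 s, during which the arm holds its last target. There are 200 camera calls.

TASK

Widen the plate slot of the rack by one hole: pull up the red spring knob to free the white sliding section, slide the section away from the rack's fixed hoop to the very next hole in the bar, and let the pin drop fully home there. Finish while still gripping the knob between the fingers, with the pin home in that hole; do not put anything down or let go, and leave the mug, tin and jar beside the rack where they stand.

Things in the scene. Friction and masses are not known exactly. Their poses are not given: they have to be found in the camera images.
- rack: Plate rack fixed to the worktop: two steel rods and a flat aluminium bar with four pin holes run along its own y between black end blocks (128 mm along x, 41 high) at y = -125 and +125 mm. Origin on the worktop under the start hole, z up. A fixed wire hoop (90 mm along x, top at z = 100) stands at y = -125. Holes at y = -40, 0, 40, 80, x = 0; bar top z = 36 mm. The pin starts in the hole y = 0.
- next_hole (a point): Mouth of the next hole away from the fixed hoop, where the pin must end: rack x = 0, y = +40 mm, z = 36 mm. The hole is 11 mm long along y; the pin is 8 mm thick.
- knob: Red round pull knob, upright, 26 mm across (30 at its top 6 mm rim). Origin: grip point on its axis, 80 mm above the worktop with the pin home; the knob spans 14 mm below to 15 above it. Axes parallel to the rack's. It rides with the section along rack y, and lifts straight up with the pin. Grip it from above; closing the fingers along rack x (across the slide) leaves most room.
- section_top (a point): On the white sliding section's bridge plate (108 mm along x, 50 along y, top at z = 49 mm), directly under the knob. A dark housing 21 mm across rises from it to z = 65. The section's own wire hoop (90 mm along x, top at z = 100) stands 65 mm from the knob towards the fixed hoop.
- plunger (a joint): How far knob and pin are pulled up, m: 0 = fully home, 0.014 = stop. A spring presses it down, about 4 N at home and 8 N at 10 mm. The pin reaches 7 mm into the bar: pull it 8 to 12 mm to slide freely. Let down between holes it rides on the bar at 0.007 and drops into a hole as it comes over it.
- section (a joint): Position of the sliding section along rack +y, m: 0 = start hole, 0.040 = next hole away from the fixed hoop, 0.080 the one after, -0.040 the one towards the fixed hoop. The pin has 1.5 mm of play either way in a hole. About 1.5 N of friction; it stays where it is left.
- mug: Small green and white mug, 48 mm high, 64 mm across with handle 89 mm, loose behind the rack. Origin under its centre. Bystander.
- pea_tin: Short food tin, 76 mm across, 58 mm high, loose behind the rack. Origin under its centre. Bystander.
- jar: Glass jar with a white lid, 57 mm across, 58 mm high, loose beyond the end of the rack that has no hoop. Origin under its centre. Bystander.

How it is judged:
By the outcome, as a careful person would: the job done as asked, in the order asked, and still so for the second after the job is handed in, while the arm keeps its last pose, push and grip.
It also fails if it takes over 29 s, if anything falls off the work surface, if the arm or the gripper's body presses on something with over 40 N, if the wrist force passes 120 N, or if a joint passes its speed limit or range.

## Working session

There is one attempt and no reset: what is moved stays moved. The work goes in short steps, Python scripts to look and compute and a tool call to move; the robot and the scene stay as the last step left them, time stands still between calls to the robot, and variables do not carry over. Pictures are saved under pics/ and viewed, at most 10 in all, crops included, and the job is handed in when it is done.

Besides the shell and the picture viewer there is one more tool, called after ">>>" in YAML: its name, and indented under it one key for each argument. drive_tool: Moves the arm, as the interface text tells. Its arguments: {"type":"object","properties":{"rows":{"type":"array","items":{"type":"array","items":{"type":"array","items":{"type":"number","minimum":-1,"maximum":1}}}}},"required":["rows"]}

```bash
mkdir -p pics
cat > h.py <<'E'
from cell import env
import numpy as np, cv2
def look(cam, names, save=None):
    p=env.read_camera(cam); P=np.array(p["pose"])
    if save: cv2.imwrite(f"pics/{save}.png",p["color"])
    for n in names:
        for f in (env.place_of,):
            for d in f(n,p)[:2]:
                w=(P@np.r_[d["at"],1])[:3]
                c=np.array(d["at"])*[1,-1,-1]; u=np.array(p["camera_matrix"])@c; u=u/u[2]
                print(cam,n,round(d["score"],2),w.round(1),u[:2].round())
    return p
E
python3 - <<'E'
from h import *
for c in("top","side"):
    look(c,["rack","knob","section_top","next_hole","mug","pea_tin","jar"],c+"0")
s=env.state();print(s["t"],s["eef_pos"],s["tcp_rot"],s["opening"],s["ft_force"])
E
```

```text
top rack 0.74 [560.5 251.6  -0.7] [376. 226.]
top knob 0.75 [556.5 253.2  78.4] [380. 222.]
top section_top 0.57 [562.4 250.8  53.7] [380. 221.]
top next_hole 0.55 [570.5 292.7  33.1] [357. 218.]
top mug 0.64 [701.6 282.4  -3.3] [362. 159.]
top pea_tin 0.82 [673.4 175.1  -1.7] [413. 174.]
top pea_tin 0.47 [556.8 251.3  76.3] [381. 222.]
top jar 0.72 [ 6.993e+02  2.794e+02 -4.000e-01] [363. 160.]
top jar 0.62 [602.1 431.4   1.5] [289. 203.]
side rack 0.63 [5.556e+02 2.510e+02 1.000e-01] [362. 194.]
side knob 0.6 [558.7 253.6  82.2] [363. 163.]
side section_top 0.71 [558.  253.4  49.3] [362. 176.]
side next_hole 0.94 [568.8 292.7  37.6] [348. 189.]
side mug 0.57 [696.3 285.8   6.9] [296. 179.]
side pea_tin 0.97 [ 6.671e+02  1.723e+02 -3.000e-01] [332. 158.]
side jar 0.94 [603.5 428.8  -0. ] [298. 239.]
0.8 [ 223.56729723 -583.66252648  233.49095716] [3.14142280e+00 1.11132205e-06 3.65756164e-01] 0.9974686015474296 [ 0.65027433 -0.95663724  0.61511851]
```

View pics/top0.png

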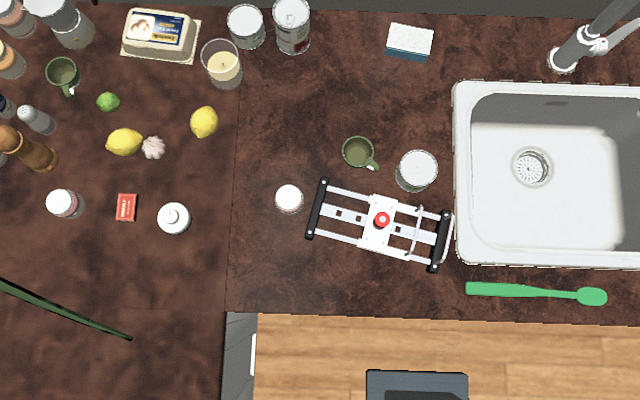

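View pics/side0.png

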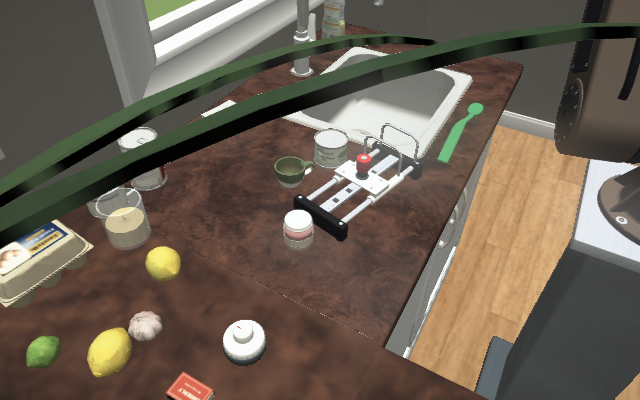

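The top view shows the rack with its end blocks at about (316,208) and (441,241), and the red knob at (381,220). The mug is at (358,152), the tin at (416,170) and the jar at (289,198). The side view agrees: knob at (363,163), jar at (298,228). The second "jar" and "tin" hits are false. Next I'll refine the knob position and rack yaw.

```bash
cat >> h.py <<'E'
def ray(p,u):
    P=np.array(p["pose"]);d=np.linalg.inv(p["camera_matrix"])@np.r_[u,1.]*[1,-1,-1]
    return P[:3,3],P[:3,:3]@(d/np.linalg.norm(d))
def onz(p,u,z):
    o,d=ray(p,u);return o+d*(z-o[2])/d[2]
def red(p,guess,r=22):
    b,g,rr=[p["color"][...,i].astype(int) for i in range(3)]
    m=(rr>110)&(g<70)&(b<70);y,x=np.nonzero(m);k=np.hypot(x-guess[0],y-guess[1])<r
    return np.array([x[k].mean(),y[k].mean()]),k.sum()
E
python3 - <<'E'
from h import *
t=env.read_camera("top");s=env.read_camera("side")
A=np.eye(3)*0;b=np.zeros(3)
for p,g in((t,(381,220)),(s,(363,163))):
    u,n=red(p,g);o,d=ray(p,u);M=np.eye(3)-np.outer(d,d);A+=M;b+=M@o;print(u,n,onz(p,u,85).round(1))
print("tri",np.linalg.solve(A,b))
# blocks in top: dark pixels near the rack
g=t["color"].max(2)
for c in((316,208),(441,241)):
    m=np.zeros_like(g);cv2.ellipse(m,(c,(26,64),15),255,-1)
    m=((g<45)&(m>0)).astype(np.uint8);k,l,st,ce=cv2.connectedComponentsWithStats(m)
    i=1+st[1:,4].argmax();y,x=np.nonzero(l==i);q=np.array([onz(t,(a,bb),41)[:2] for a,bb in zip(x,y)])
    v=np.linalg.svd(q-q.mean(0),full_matrices=False)[2][0];print(len(q),q.mean(0).round(1),np.arctan(v[1]/v[0]),np.ptp(q@v))
for u in((324,181),(309,236),(449,213),(434,269)):print(onz(t,u,41).round(1))
E
```

```text
[379.1 218.3] 20 [562.6 256.2  85. ]
[nan nan] 0 [nan nan nan]
tri [nan nan nan]
25 [529.2 384.8] -0.9618815904853129 19.432946244978698
75 [501.8 149.2] -0.20157309062087045 48.11603202104061
[641.3 361.   41. ]
[530.2 386.6  41. ]
[585.5 113.1  41. ]
[475.1 144.2  41. ]h.py:21: RuntimeWarning: Mean of empty slice.
  return np.array([x[k].mean(),y[k].mean()]),k.sum()
  ret = ret.dtype.type(ret / rcount)
```

>>> drive_tool:
  rows:
    - [[0,0,0,0,0,-0.055,1],[0,0,0,0,0,-0.055,1],[0,0,0,0,0,-0.055,1],[0,0,0,0,0,-0.055,1],[0,0,0,0,0,-0.055,1]]

```text
t: 1.52
eef_pos: [223.6, -583.7, 233.5]
tcp_rot: [3.142, 0.0, 1.235]
ft_force: [-0.5, 0.1, -0.2]
opening: 0.998
grip_force: 0.0
```

>>> drive_tool:
  rows:
    - [[0.16,0.16,0,0,0,-0.032,1],[0.16,0.16,0,0,0,0,1],[0.16,0.16,0,0,0,0,1],[0.16,0.16,0,0,0,0,1],[0.16,0.16,0,0,0,0,1]]

```text
t: 2.15
eef_pos: [469.6, -441.0, 233.6]
tcp_rot: [3.141, 0.0, 1.33]
ft_force: [-0.2, -1.2, -0.3]
opening: 1.001
grip_force: 0.0
```

>>> drive_tool:
  rows:
    - [[0.24,0,0,0,0,0,1],[0.24,0,0,0,0,0,1],[0.24,0,0,0,0,0,1],[0.24,0,0,0,0,0,1],[0.24,0,0,0,0,0,1]]

```text
t: 2.78
eef_pos: [539.9, -148.9, 233.6]
tcp_rot: [3.141, 0.0, 1.33]
ft_force: [0.9, 0.3, 0.9]
opening: 1.0
grip_force: 0.0
```

>>> drive_tool:
  rows:
    - [[0.24,0,0,0,0,0,1],[0.24,-0.05,0,0,0,0,1],[0.24,-0.05,0,0,0,0,1],[0.24,-0.05,0,0,0,0,1],[0.2,-0.05,0,0,0,0,1]]

```text
t: 3.4
eef_pos: [560.0, 145.2, 233.5]
tcp_rot: [3.141, -0.0, 1.331]
ft_force: [1.0, -1.3, 0.4]
opening: 1.0
grip_force: 0.0
```

>>> drive_tool:
  rows:
    - [[0.2,-0.05,0,0,0,0,1],[0.12,-0.05,0,0,0,0,1],[0,0,0,0,0,0,1]]

```text
t: 3.78
eef_pos: [554.4, 228.4, 233.3]
tcp_rot: [-3.142, 0.0, 1.333]
ft_force: [0.5, -0.1, 0.1]
opening: 0.996
grip_force: 0.0
```

Run:
```python
from h import *
p=look("wrist",["rack","knob","section_top","next_hole"],"w0")
look("top",["rack","knob","section_top","next_hole"]);look("side",["rack","knob","section_top","next_hole"])
print(env.state()["eef_pos"],np.array(p["pose"]).round(2))
```

```text
wrist rack 0.78 [559.3 253.    0.9] [312. 152.]
wrist knob 0.76 [558.  255.3  85.8] [310. 160.]
wrist section_top 0.83 [560.6 255.   47.9] [313. 155.]
wrist next_hole 0.63 [570.7 292.4  33.4] [314. 119.]
top rack 0.82 [5.604e+02 2.509e+02 3.000e-01] [376. 226.]
top rack 0.56 [699.5 284.7   0.9] [361. 160.]
top knob 0.47 [556.9 250.3  75.6] [382. 222.]
top section_top 0.72 [562.4 253.8  51. ] [378. 221.]
top next_hole 0.87 [567.9 294.7  37.4] [356. 219.]
side rack 0.59 [557.9 250.    1. ] [361. 193.]
side knob 0.62 [559.  248.    2.8] [361. 191.]
side knob 0.49 [560.3 250.3  77.6] [363. 164.]
side section_top 0.91 [554.8 253.1  49.4] [364. 176.]
side next_hole 0.58 [568.5 295.3  33.6] [348. 192.]
side next_hole 0.58 [556.5 253.5  47.1] [363. 177.]
[554.94382285 226.48286629 233.39298037] [[ 9.7000e-01  2.3000e-01  6.0000e-02  5.7095e+02]
 [-2.4000e-01  9.4000e-01  2.4000e-01  2.9622e+02]
 [ 0.0000e+00 -2.5000e-01  9.7000e-01  3.8456e+02]
 [ 0.0000e+00  0.0000e+00  0.0000e+00  1.0000e+00]]
```

View pics/w0.png

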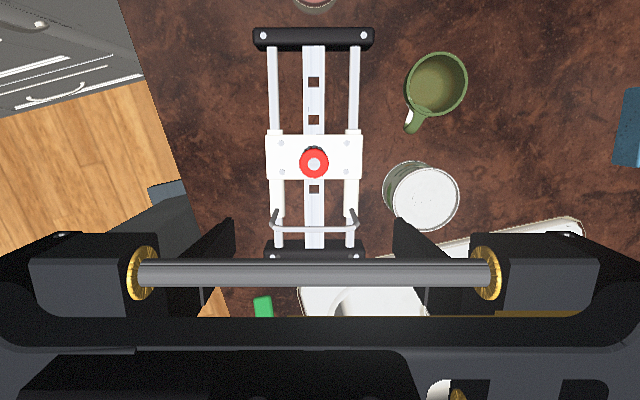

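The wrist view shows the knob top at (314,162). The bar runs vertically at column 313–314, with holes at (313,82), (313,119) and (314,188), so the tool is lined up with the rack.

Run:
```python
from h import *
p=env.read_camera("wrist")
k=onz(p,(314,162),95);a=onz(p,(313,82),36);b=onz(p,(313,119),36);c=onz(p,(314,188),36);print(k,a,b,c)
d=a-c;print("yaw",-np.arctan2(d[0],d[1]),np.hypot(*d[:2]))
s=env.state();psi=s["tcp_rot"][2];d=k-s["eef_pos"]
print(psi,s["eef_pos"],"tx",d[0]*np.cos(psi)+d[1]*np.sin(psi),"ty",d[0]*np.sin(psi)-d[1]*np.cos(psi))
```

```text
[562.12308897 252.09946707  95.        ] [580.05513647 328.75723505  36.        ] [570.67344486 290.80942915  36.        ] [552.76167608 213.41985332  36.        ]
yaw -0.23236574632243992 118.52275986144582
1.3302207155328263 [554.95227105 226.49345587 233.36222822] tx 26.5771146820823 ty 0.8633736968297008
```

>>> drive_tool:
  rows:
    - [[0.106,0.004,0,0,0,-0.0026,1],[0,0,0.2,0,0,0,1],[0,0,0.2,0,0,0,1],[0,0,0,0,0,0,1]]

```text
t: 5.08
eef_pos: [560.8, 251.6, 130.6]
tcp_rot: [-3.136, 0.003, 1.339]
ft_force: [0.3, 0.4, 0.7]
opening: 0.998
grip_force: 0.0
```

Run:
```python
from h import *
p=look("wrist",["knob","section_top","next_hole"],"w1")
print(env.state()["eef_pos"])
```

```text
wrist knob 0.85 [557.8 253.1  83.6] [309. 218.]
wrist section_top 0.94 [560.1 255.9  47.6] [312. 200.]
wrist next_hole 0.64 [571.6 291.1  34.5] [315. 152.]
[563.17630668 252.30924362 135.60871566]
```

View pics/w1.png

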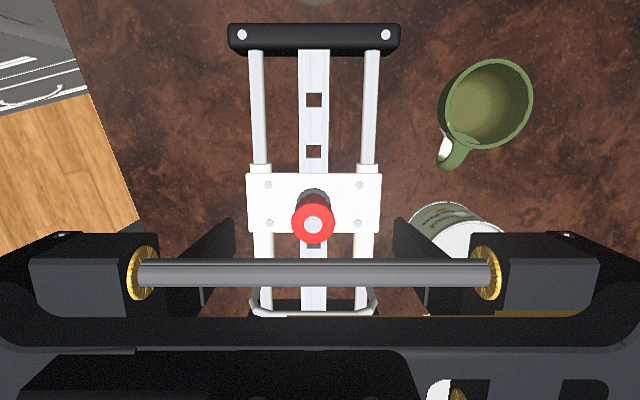

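The knob centre is at (313,224), midway between the fingers, and the holes are at (314,99) and (314,151). The tin and mug are clear of the fingers, so I'll descend.

>>> drive_tool:
  rows:
    - [[0,0,0.1,0,0,0,1],[0,0,0.08,0,0,0,1],[0,0,0.03,0,0,0,1],[0,0,0,0,0,0,1],[0,0,0,0,0,0,1]]

```text
t: 5.9
eef_pos: [562.7, 252.2, 82.1]
tcp_rot: [3.14, -0.001, 1.338]
ft_force: [0.1, 0.1, 0.2]
opening: 1.0
grip_force: 0.0
```

Run:
```python
from h import *
p=env.read_camera("wrist");s=env.state();print(s["eef_pos"],s["tcp_rot"])
cv2.imwrite("pics/w2.png",p["color"])
```

```text
[562.64188931 252.16445402  81.93385787] [ 3.14022841e+00 -7.27683839e-04  1.33849368e+00]
```

View pics/w2.png

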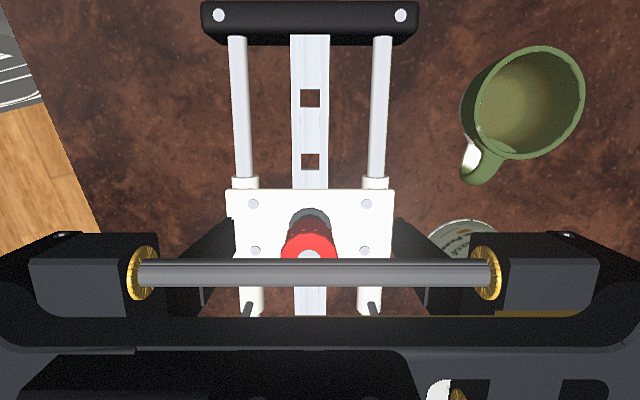

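The knob is between the fingers, with its rim centre at about column 309. I'll check the lateral offset before closing.

Run:
```python
from h import *
p=env.read_camera("wrist");s=env.state();psi=s["tcp_rot"][2]
for n,u,z in(("knob rim",(309,247),95),("h80",(310.5,98),36),("h40",(310,161.5),36)):
    k=onz(p,u,z);d=k-s["eef_pos"];print(n,k.round(1),"tx",d[0]*np.cos(psi)+d[1]*np.sin(psi),"ty",d[0]*np.sin(psi)-d[1]*np.cos(psi))
```

```text
knob rim [562.2 259.4  95. ] tx 6.944838707022753 ty -1.9712316326448955
h80 [579.8 330.9  36. ] tx 80.57586155297943 ty -1.3663416393773211
h40 [570.2 292.3  36. ] tx 40.79352543778032 ty -1.8471291764000783
```

>>> drive_tool:
  rows:
    - [[0.002,-0.006,0.007,0,0,0,1],[0,0,0,0,0,0,0.5],[0,0,0,0,0,0,0.2],[0,0,0,0,0,0,0.2],[0,0,0,0,0,0,0.2]]

```text
t: 6.62
eef_pos: [560.9, 252.8, 79.1]
tcp_rot: [3.142, 0.0, 1.338]
ft_force: [-0.9, -0.0, -0.2]
opening: 0.633
grip_force: 0.0
```

>>> drive_tool:
  rows:
    - [[0,0,0,0,0,0,0],[0,0,0,0,0,0,0],[0,0,0,0,0,0,0]]

```text
t: 7.0
eef_pos: [560.9, 252.8, 79.1]
tcp_rot: [3.142, 0.0, 1.338]
ft_force: [-0.3, -0.0, 0.9]
opening: 0.321
grip_force: 0.6
```

>>> drive_tool:
  rows:
    - [[0,0,0,0,0,0,0],[0,0,0,0,0,0,0],[0,0,0,0,0,0,0]]

```text
t: 7.38
eef_pos: [560.6, 252.9, 79.1]
tcp_rot: [-3.141, 0.0, 1.338]
ft_force: [-5.2, 1.6, 2.6]
opening: 0.298
grip_force: 30.0
```

Gripped at 30 N. Lifting 10 mm.

>>> drive_tool:
  rows:
    - [[0,0,-0.01,0,0,0,0],[0,0,-0.01,0,0,0,0],[0,0,-0.01,0,0,0,0],[0,0,-0.01,0,0,0,0],[0,0,0,0,0,0,0]]

```text
t: 8.0
eef_pos: [560.5, 252.8, 89.1]
tcp_rot: [-3.141, 0.0, 1.338]
ft_force: [-3.9, 3.1, -8.3]
opening: 0.297
grip_force: 30.0
```

Run:
```python
from h import *
p=env.read_camera("wrist");s=env.state();print(s["eef_pos"],s["ft_force"],s["opening"])
q=env.read_camera("side");c=cv2.resize(q["color"][120:210,310:430],None,fx=5,fy=5)
cv2.imwrite("pics/s3.png",c)
```

```text
[560.56016967 252.78449155  89.00675119] [-4.26865109  1.76076224 -7.70739503] 0.3009435447101201
```

View pics/s3.png

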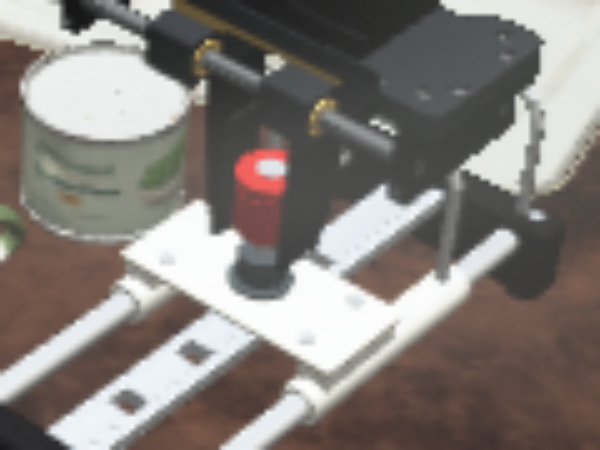

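The side crop shows the fingers holding the knob, lifted clear of the housing, with the two far holes visible. The change in vertical force (about −9 N) matches roughly 10 mm of lift. Now the 40 mm slide.

>>> drive_tool:
  rows:
    - [[0.03,0,0,0,0,0,0],[0.04,0,0,0,0,0,0],[0.04,0,0,0,0,0,0],[0.03,0,0,0,0,0,0],[0.015,0,0,0,0,0,0]]

```text
t: 8.72
eef_pos: [569.6, 290.8, 88.9]
tcp_rot: [-3.141, 0.001, 1.339]
ft_force: [-5.9, -0.1, -8.8]
opening: 0.295
grip_force: 30.0
```

>>> drive_tool:
  rows:
    - [[0.005,0,0,0,0,0,0],[0,0,0,0,0,0,0]]

```text
t: 8.98
eef_pos: [569.9, 291.9, 89.0]
tcp_rot: [-3.141, 0.0, 1.339]
ft_force: [-5.5, 0.7, -8.3]
opening: 0.299
grip_force: 30.0
```

Run:
```python
from h import *
s=env.state();print(s["eef_pos"],s["ft_force"],s["opening"])
d=s["eef_pos"]-np.array([560.56,252.78,89]);print("slide",d[0]*np.cos(1.338)+d[1]*np.sin(1.338))
p=look("wrist",["section_top","knob"],"w4");look("side",["section_top","knob"],"s4");look("top",["section_top"])
```

```text
[569.86649021 291.86521266  88.98987054] [-5.50631233  0.72663705 -8.25782953] 0.2985658361667258
slide 40.17789348623614
wrist section_top 0.55 [571.5 292.9  48.2] [315. 221.]
wrist knob 0.89 [565.8 293.4  98.1] [305. 255.]
side section_top 0.69 [568.2 293.2  47.5] [349. 186.]
side section_top 0.5 [567.5 287.6  92.5] [352. 167.]
side knob 0.43 [565.3 290.6  90.2] [352. 169.]
```

View pics/w4.png

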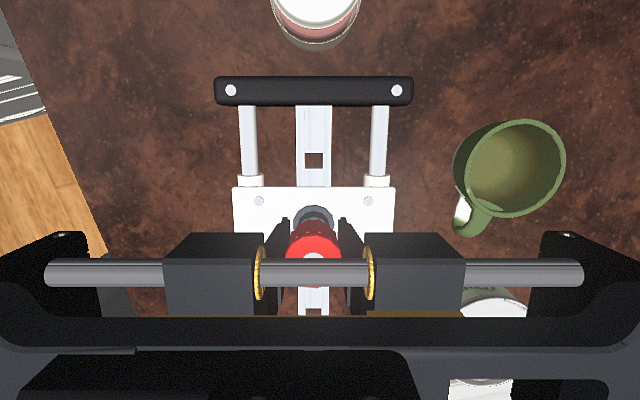

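The section moved with the knob: the edge of the plate now sits one hole from the last one, at (313,160). The slide measures 40.2 mm. Lowering.

>>> drive_tool:
  rows:
    - [[0,0,0.01,0,0,0,0],[0,0,0.01,0,0,0,0],[0,0,0.01,0,0,0,0],[0,0,0.01,0,0,0,0],[0,0,0,0,0,0,0]]

```text
t: 10.0
eef_pos: [569.9, 291.9, 79.3]
tcp_rot: [-3.141, -0.0, 1.338]
ft_force: [-6.4, 1.5, -5.3]
opening: 0.299
grip_force: 30.0
```

>>> drive_tool:
  rows:
    - [[0,0,0,0,0,0,0],[0,0,0,0,0,0,0]]

```text
t: 10.25
eef_pos: [569.9, 291.9, 79.4]
tcp_rot: [-3.141, 0.0, 1.338]
ft_force: [-6.6, -0.3, -5.8]
opening: 0.296
grip_force: 30.0
```

The spring is still pulling at about 5 N, so the pin isn't seated yet. I'll press down in small steps until it stops.

>>> drive_tool:
  rows:
    - [[0,0,0.003,0,0,0,0],[0,0,0,0,0,0,0]]

```text
t: 10.5
eef_pos: [570.0, 291.9, 79.2]
tcp_rot: [3.141, -0.0, 1.338]
ft_force: [-8.1, 0.3, -0.7]
opening: 0.3
grip_force: 30.0
```

>>> drive_tool:
  rows:
    - [[0,0,0.002,0,0,0,0],[0,0,0,0,0,0,0]]

```text
t: 10.75
eef_pos: [570.0, 292.0, 79.1]
tcp_rot: [3.141, -0.001, 1.338]
ft_force: [-8.8, 0.1, 3.8]
opening: 0.3
grip_force: 30.0
```

Run:
```python
from h import *
p=look("side",["knob","section_top","mug","pea_tin","jar"])
cv2.imwrite("pics/s5.png",cv2.resize(p["color"][125:225,290:410],None,fx=5,fy=5))
look("top",["section_top","knob"]);s=env.state();print(s["eef_pos"],s["ft_force"])
```

```text
side knob 0.67 [566.6 289.9  85.3] [352. 170.]
side knob 0.19 [568.7 292.3  46.5] [349. 186.]
side mug 0.68 [697.7 285.9   1.7] [295. 180.]
side pea_tin 0.74 [669.1 172.9  -2.4] [331. 158.]
side jar 0.84 [603.3 432.1   2.1] [298. 240.]
[570.05629163 292.01933251  79.1045733 ] [-8.52373531  0.94229887  3.91606143]
```

View pics/s5.png

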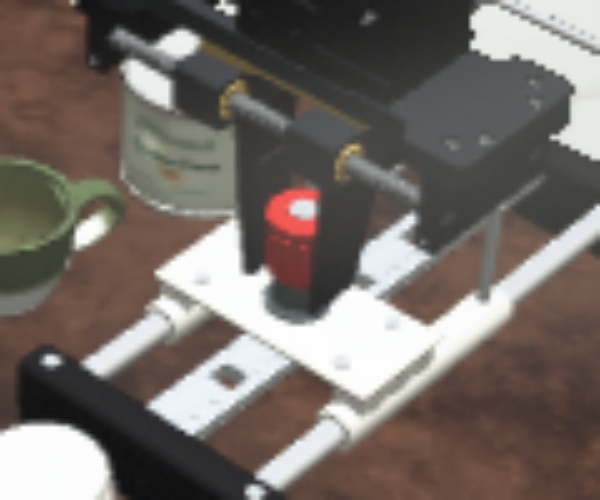

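The crop shows the knob sitting right on the dark housing at (295,300), with no gap. Only the +80 hole, at (230,375), is still open ahead of the section. The pin is home, the knob is still gripped, and the mug, tin and jar haven't moved.

```bash
python3 -c "
from cell import env
print(env.job_done())"
```

```text
the job is handed in; nothing more can be done
None
```

The plate slot is one hole wider: the pin is home in the next hole (+40 mm), the knob is still gripped at 30 N, and the mug, tin and jar were left untouched; the job is handed in, about 11 s into the 29 s limit.

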